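Clear the jar and draw out the telescoping splashback brush

ROBOT

A 6-joint arm with a two-finger parallel gripper is mounted at the origin on the work surface. World frame = base frame: x ahead of the robot, y to its left, z up, the work surface at z = 0. Lengths are in m, angles in rad, forces in N, time in s.
With the tool pointing down it reaches from about 0.325 to 0.75 m from the base axis. Payload 7.6 kg.
Tool frame: the origin (TCP) lies at the centre of the arm's flange, where the gripper is bolted on; the fingertips stand 173 mm ahead of it and the grasp point (between the pads) lies 155 mm ahead of it; z points along the fingers, y is the line along which they close (so a half turn about z gives the same grasp; the last joint's range is limited). The gripper opens to 85 mm and grips with 20 to 120 N. Pads are 22 mm wide; open, the fingers measure 114 mm over their backs; the gripper's body (76 mm by 85 mm) begins 54 mm behind the grasp point. The pads swing forward as they close: fully open they stand 13 mm farther back than shut.
Start: joints at [-1.187, 0.052, 1.401, -0, 1.689, -0.07], TCP at [0.23, -0.472, 0.405] pointing down, gripper open.
Joint ranges: [-2.9, 2.9], [-0.91, 2.17], [0.12, 2.37], [-1.06, 4.2], [0.26, 2.73], [-2.93, 2.93]. Speed limits (rad/s): [2.57, 2.57, 3.01, 3.14, 3.14, 3.14].

INTERFACE

Orientations are given as a unit quaternion [w, x, y, z].
In Python, from station import env gives the robot as it stands. The module is installed in compiled form; this text tells all that it offers.
- The arm moves only by the shell command python3 -m handwheel 'ROWS' [OPENING] [FORCE]. ROWS is JSON, one flat list of numbers, 4 for each row, row after row: the shift along the tool's x, y, z in mm, then the turn about the tool's z in rad. A call has exactly 8 rows; each row is the pose to reach, as a shift and turn from the pose commanded when the call began, along the tool's axes at that moment; what a row does not reach only later rows make up. A row lasts 1/10 s, in which the tool goes at most 50 mm and 8.59 degrees, less where a joint would pass 70% of its speed; a pose out of reach is approached as far as the arm can. A call with a gripper value outside its range is refused whole. OPENING is the finger opening in mm, from 0 to 85.4, set as the call begins (- or left out, the last holds). The fingers move at their own pace and stop on an object; FORCE is the grip in N (left out, the last holds). Time passes only in rows, so rows that repeat a pose let the fingers close, or fill a call up. It gives the time, the measured TCP pose, the force, the opening and the grip force at its end, in the units of the state.
- env.get_obs(): the state, without advancing time (a new reading comes with each control period).
- env.camera(name): name is "scene" or "side" or "wrist"; returns a dict with "image" (384x512x3 uint8, blue, green, red), "K" (3x3 intrinsics, pixels), "T" (4x4, takes a point from camera to world coordinates). Camera axes: x right, y up, looking along -z (the intrinsics and any distortion apply to the point x, -y, -z); pixel columns grow to the right and rows downward; lengths in m; the calibration is good to about 2 mm. The wrist camera is an equidistant fisheye: a pixel r from the principal point sees the ray r / f radians off the axis. A picture is of the moment at which its call begins. There is no depth.
- env.job_done(): hands the job in; it is judged then, once.
Trained networks look in the newest picture that a camera, given by its name, has taken for a name from the list of things; names that differ only in an ending like _2 or _b are one class to them, and where a whole thing is asked for, a point or a joint stands for the part that bears it (a point fixed in the world has none). Each returns a list of dicts, best first, with "conf" (0 to 1); they miss things now and then, are a little off and sometimes report something else, mostly with a low value. They report only what shows in the picture. A call takes as long as a camera call. They do not tell look-alikes from the thing itself.
- env.spot_in(camera, label): "rect" ([centre column, centre row, width, height] in pixels, round what is visible of it).
- env.trace(camera, label): "mask" (384x512 bool, what is visible of it) and "rect" ([centre column, centre row, width, height] in pixels, round what is visible of it).
- env.spot_point(camera, label): "xy" ([column, row] in pixels: a listed point, or the origin of a listed thing).
The state is a dict: "t": time; "joint_positions": joint angles; "qd": joint speeds; "tau": joint torques, N m; "position": TCP position; "tcp_rot": TCP orientation; "force": force on the tool from outside, world axes, zero at the start; "moment": the same for the moment, N m; "finger_gap": opening from 0.0 (shut) to 1.0 (fully open); "finger_force": force on a finger pad.
Only numpy, scipy, OpenCV 4.12 (cv2) and the standard library are available. Lean on these libraries where they do the work, as an engineer would, in place of code of your own. Each camera call takes 0.05 s, during which the arm holds its last target. There are 200 camera calls.

TASK

The clip-top jar is in the way of the blue telescoping brush handle clamped to the caddy's rim: first move the jar so that it stands upright and wholly on the red trivet, and let go of it. Then squeeze the orange button on the side of the blue grip, keep it squeezed and pull the grip straight up past the first stop to the second stop, its full length. Finish while still holding the grip there, fully extended, and leave the bowl, pepper mill and oil bottle where they stand.

Things in the scene. Friction and masses are not known exactly. Their poses are not given: they have to be found in the camera images.
- caddy: Black open caddy fixed to the counter, 140 (x) x 110 (y) x 85 mm high, a blue brush clamped upright to its rim. Origin: on the counter on the brush's vertical axis. z up; +y points to the button side, where the jar starts. Caddy box: y -37 to -147 mm, x -70 to 70 mm, lip 5 mm more; clamp top 83 mm. Brush head 85 (x) x 34 (y) x 26 mm high, sleeve 26 mm thick to z 90 mm.
- grip: Blue block on top of the telescoping handle, 32 (x) x 34 (y) x 56 mm high, axes as the caddy's. Origin at its centre on the brush axis: 122 mm above the counter when retracted, 187 mm at the first stop (passed freely while the button is in), 252 mm at the second, a hard end stop. Spring and weight pull it back with 3 to 7 N: let go, it slides down. Button in the middle of its +y face.
- button_face (a point): Centre of the outer face of the orange button (16 mm wide, 24 mm high), 23 mm along +y from the grip's centre when it is out. It faces the caddy's +y.
- button (a joint): How far the orange button is pressed in, m: 0 out (6 mm proud of the grip's +y face), 0.006 fully in, flush; spring 3 N at first, 8 N fully in. Squeeze the grip across its y faces at mid height. It must be in by over 4 mm to free the latch; with it out, the grip is caught after rising 2 mm, and again at the first stop.
- jar: Pale glass jar with orange seal and steel lever clasp, loose, 0.3 to 0.6 kg. Body 62 mm across up to 104 mm, 135 mm high in all. Origin: centre of its underside, z up. The clasp sticks out to 37 mm from the axis along the jar's +y, 83 to 109 mm up; its x sides are clear. Starts beside the button, 58 to 67 mm from the brush axis, its y within 0.3 rad of the caddy's y.
- trivet: Round red silicone trivet stuck to the counter, 150 mm in diameter, 8 mm thick. Origin: centre of its underside. Lies left or right of the caddy.
- bowl: White ceramic bowl, 100 mm across, 50 mm high, loose; stands on the other side from the trivet. Origin: centre of its underside. Leave alone.
- mill: Dark wooden pepper mill, 52 mm across, 143 mm high, loose, stands behind the caddy. Origin: centre of its underside. Leave alone.
- oil: Green glass oil bottle, 58 mm across, 200 mm high, loose, stands beyond the jar. Origin: centre of its underside. Leave alone.
- mid (a joint): How far the bare aluminium middle section of the telescope is drawn out, m: always half of the grip's rise. 0 retracted, 0.0325 at the first stop, 0.065 at the second stop.
Things that resemble listed ones, but are neither listed nor needed, are in the scene too. There is more than one size of the caddy; the one meant has the size given above.

How it is judged:
On the way, in this order (a step that is already met when the one before it is completed fails the run):
1. the jar stands released on the trivet while the handle is still retracted (horizontal distance between jar and trivet below 0.046 m and z of jar in the frame of trivet between 0.004 and 0.012 m and angle between jar's own z axis and vertical below 0.1 rad and contact force between the fingers and jar below 0.1 N and z of grip in the frame of caddy below 0.132 m), for 0.2 s.
2. the button is squeezed in, the handle not yet past the first stop (value of joint button above 0.004 m and z of grip in the frame of caddy below 0.182 m and contact force between the fingers and grip above 1 N), for 0.1 s.
At the end, for the whole second after the job is handed in: The handle is drawn out at least 122 of 130 mm and stays so for the last second with the fingers holding the grip (over 2 N), while the jar stands at rest and upright (within 0.1 rad) on the trivet, its axis within 46 mm of the trivet's centre (z of grip in the frame of caddy above 0.244 m and contact force between the fingers and grip above 2 N and horizontal distance between jar and trivet below 0.046 m and z of jar in the frame of trivet between 0.004 and 0.012 m and angle between jar's own z axis and vertical below 0.1 rad and linear speed of jar below 0.02 m/s); the arm keeps its last pose, push and grip.
It fails at once if the jar is tipped (angle between jar's own z axis and vertical above 0.5 rad).
It fails at once if a bystander is disturbed (distance of any of bowl, mill, oil from where it was at the start of the episode above 0.025 m).
It also fails if it takes over 48 s, if anything falls off the work surface, if the arm or the gripper's body presses on something with over 40 N, if the wrist force passes 120 N, or if a joint passes its speed limit or range.

## Working session

There is one attempt and no reset: what is moved stays moved. The work goes in short steps, Python scripts to look and compute and a shell command to move; the robot and the scene stay as the last step left them, time stands still between calls to the robot, and variables do not carry over. Pictures are saved under pics/ and viewed, at most 10 in all, crops included, and the job is handed in when it is done.

```bash
mkdir -p pics
cat > h.py <<'E'
import numpy as np, cv2
from station import env
def ray(c,uv):
    K=c["K"];T=np.array(c["T"]);x=(uv[0]-K[0][2])/K[0][0];y=(uv[1]-K[1][2])/K[1][1]
    d=T[:3,:3]@np.array([x,-y,-1]);return T[:3,3],d/np.linalg.norm(d)
def onz(c,uv,z):
    o,d=ray(c,uv);return o+d*(z-o[2])/d[2]
def tri(rs):
    A=0;b=0
    for o,d in rs:
        P=np.eye(3)-np.outer(d,d);A=A+P;b=b+P@o
    return np.linalg.solve(A,b)
E
python3 - <<'E'
from h import *
C={n:env.camera(n) for n in("scene","side")}
for n in C: cv2.imwrite(f"pics/{n}0.png",C[n]["image"])
print({k:np.round(v,3) for k,v in env.get_obs().items()})
for n in C: print(n,C[n]["K"],np.round(C[n]["T"],3).tolist(),{k for k in C[n]})
for l in["caddy","grip","button_face","jar","trivet","bowl","mill","oil"]:
  for n in C:
    for r in env.spot_point(n,l)[:3]:
      z={"grip":.122,"button_face":.122}.get(l,0)
      print(l,n,round(r["conf"],2),np.round(r["xy"]),np.round(onz(C[n],r["xy"],z),3))
E
```

```text
{'t': np.float64(0.1), 'joint_positions': array([-1.187,  0.053,  1.402,  0.   ,  1.689, -0.07 ]), 'qd': array([-0.001, -0.001, -0.004,  0.002,  0.001,  0.001]), 'tau': array([ 1.0000e-03, -3.8258e+01, -3.6099e+01, -0.0000e+00,  5.0000e-03,
       -0.0000e+00]), 'position': array([ 0.23 , -0.472,  0.404]), 'tcp_rot': array([-0.001,  0.974,  0.225, -0.   ]), 'force': array([-0.739,  0.162, -0.363]), 'moment': array([-0.026, -0.003, -0.02 ]), 'finger_force': np.float64(0.0), 'finger_gap': np.float64(1.004)}
scene [[431.6574485    0.         252.59343294]
 [  0.         431.6574485  195.06092488]
 [  0.           0.           1.        ]] [[0.555, -0.595, 0.582, 1.538], [0.832, 0.381, -0.403, -0.437], [0.018, 0.707, 0.707, 1.267], [0.0, 0.0, 0.0, 1.0]] {'K', 'T', 'image'}
side [[388.69778649   0.         252.23577228]
 [  0.         388.69778649 190.58307983]
 [  0.           0.           1.        ]] [[-0.983, 0.133, -0.13, 0.404], [-0.186, -0.672, 0.717, 1.055], [0.008, 0.728, 0.685, 0.929], [0.0, 0.0, 0.0, 1.0]] {'K', 'T', 'image'}
caddy scene 0.96 [321. 146.] [0.394 0.74  0.   ]
cad
[... 524 characters left out ...]
 0.734 0.122]
button_face side 0.55 [265. 164.] [0.538 0.079 0.122]
jar scene 0.96 [225. 221.] [0.558 0.114 0.   ]
jar scene 0.71 [117. 250.] [ 0.463 -0.288  0.   ]
jar side 0.79 [260. 198.] [0.548 0.117 0.   ]
trivet scene 0.83 [254. 188.] [0.466 0.312 0.   ]
trivet side 0.8 [281. 248.] [0.449 0.315 0.   ]
bowl scene 0.85 [118. 251.] [ 0.471 -0.29   0.   ]
bowl scene 0.22 [274. 239.] [0.735 0.225 0.   ]
bowl side 0.77 [298. 132.] [ 0.461 -0.303 -0.   ]
mill scene 0.73 [211. 274.] [ 0.742 -0.053  0.   ]
mill side 0.94 [216. 157.] [ 0.749 -0.072  0.   ]
mill side 0.52 [299. 135.] [ 0.454 -0.28   0.   ]
oil scene 0.9 [276. 240.] [0.745 0.228 0.   ]
oil side 0.73 [199. 213.] [0.729 0.224 0.   ]
```

```bash
python3 -c "
import cv2
a=cv2.imread('pics/scene0.png')[130:320,90:350];b=cv2.imread('pics/side0.png')[90:300,150:340]
cv2.imwrite('pics/s1.png',cv2.resize(a,None,fx=3,fy=3,interpolation=2));cv2.imwrite('pics/s2.png',cv2.resize(b,None,fx=2.8,fy=2.8,interpolation=2))"
```

```text
(no output)
```

View pics/s1.png

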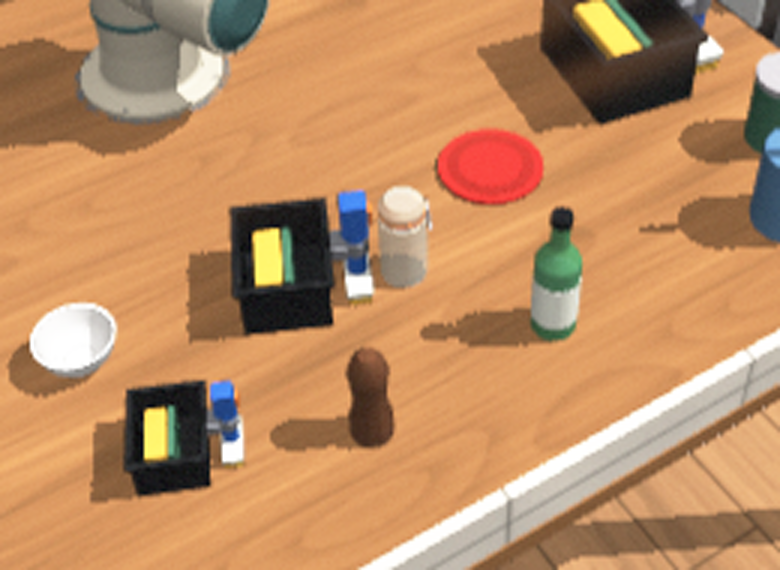

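View pics/s2.png

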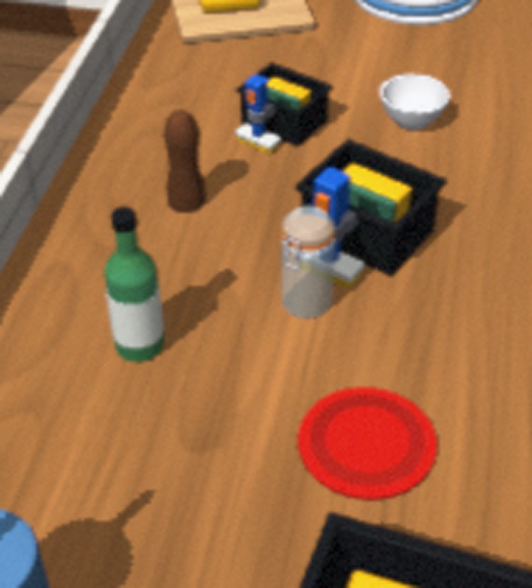

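Picture: the right caddy is the middle one (scene crop about 280,260) with the jar right next to its blue grip at (350,215). The trivet is on its +y/robot side, the oil bottle beyond, the mill behind, and the large and small caddies are decoys. Next I refine the poses by silhouette fits.

```bash
cat >> h.py <<'E'
from scipy.optimize import least_squares
def proj(c,P):
    T=np.array(c["T"]);K=c["K"];q=(np.atleast_2d(P)-T[:3,3])@T[:3,:3]
    return np.c_[K[0][2]+K[0][0]*q[:,0]/-q[:,2],K[1][2]-K[1][1]*q[:,1]/-q[:,2]]
a=np.linspace(0,2*np.pi,60)
def cyl(r,z0,z1): return np.vstack([np.c_[r*np.cos(a),r*np.sin(a),a*0+z] for z in(z0,z1)])
def box(x,y0,y1,z0,z1): return np.array([[i,j,k] for i in(-x,x) for j in(y0,y1) for k in(z0,z1)])
def ext(p): return np.r_[p.min(0),p.max(0)]
def rz(t): return np.array([[np.cos(t),-np.sin(t),0],[np.sin(t),np.cos(t),0],[0,0,1]])
E
python3 - <<'E'
from h import *
C={n:env.camera(n) for n in("scene","side")}
def masks(l,near):
    out={}
    for n in C:
        for r in env.trace(n,l):
            ys,xs=np.nonzero(r["mask"])
            if r["conf"]>.2 and len(xs) and np.linalg.norm(proj(C[n],near)[0]-[xs.mean(),ys.mean()])<18:
                out[n]=np.array([xs.min(),ys.min(),xs.max()+1,ys.max()+1])-.0; out[n+"m"]=r["mask"];break
    return out
for l,near,P in[("jar",[.553,.116,.07],None),("trivet",[.457,.313,0],cyl(.075,0,.008)),("oil",[.737,.226,.08],None),("mill",[.745,-.06,.06],cyl(.026,0,.14)),("bowl",[.466,-.295,.02],None)]:
    m=masks(l,near)
    if l=="jar":P=np.vstack([cyl(.031,0,.104),cyl(.025,.13,.135)])
    if l=="oil":P=np.vstack([cyl(.029,0,.1),cyl(.012,.19,.2)])
    if l=="bowl":P=np.vstack([cyl(.05,.05,.05),cyl(.025,0,0)])
    f=lambda p:np.concatenate([ext(proj(C[n],P+[p[0],p[1],0]))-m[n] for n in C if n in m])
    s=least_squares(f,near[:2],loss="soft_l1");print(l,np.round(s.x,4),np.round(f(s.x),1))
# caddy: grip+box
g=masks("grip",[.53,.055,.122]);k=masks("caddy",[.528,.04,.06])
print(g.get("scene"),g.get("side"),k.get("scene"),k.get("side"))
# dark box corners fit: dark pixel mask extents
G=box(.016,-.017,.017,.094,.150);B=np.vstack([box(.075,-.152,-.032,.08,.085),box(.07,-.147,-.037,0,.08)])
def hull(c,P):
    m=np.zeros((384,512),np.uint8);cv2.fillConvexPoly(m,cv2.convexHull(np.round(proj(c,P)*16).astype(np.int32)),1,shift=4);return m
bl={};dk={}
for n in C:
    im=C[n]["image"].astype(int);b,gr,r=im[...,0],im[...,1],im[...,2]
    w=np.zeros((384,512),np.uint8);u=proj(C[n],[.53,.055,.1])[0];cv2.circle(w,tuple(int(v) for v in u),50,1,-1)
    bl[n]=(b>r+60)&(b>gr+35)&(w>0);dk[n]=(im.max(2)<50)&(w>0)
    print(n,bl[n].sum(),dk[n].sum())
def f(p):
    t=np.array([p[0],p[1],0]);R=rz(p[2]).T;o=[]
    for n in C:
        # blurred-mask residuals
        h=hull(C[n],G@R+t);hb=hull(C[n],B@R+t)
        d=cv2.GaussianBlur((h.astype(np.float32)-(gm[n])),(0,0),1.5)
        # box: dark pixels must be within hull, hull size minimal
        o.append((d**2).sum()); 
        e=cv2.GaussianBlur(hb.astype(np.float32),(0,0),1);db=bm[n]
        o.append(((e-cv2.GaussianBlur(db,(0,0),1))**2).sum()*.5)
    return sum(o)
gm={};bm={}
for n in C:
    gm[n]=(g[n+"m"] if n+"m" in g else bl[n]).astype(np.float32)
    q=np.argwhere(dk[n])[:,::-1].astype(np.int32)
    nn,lab,st,ce=cv2.connectedComponentsWithStats(dk[n].astype(np.uint8));i=1+np.argmax(st[1:,4]);q=np.argwhere(lab==i)[:,::-1].astype(np.int32)
    m=np.zeros((384,512),np.uint8);cv2.fillConvexPoly(m,cv2.convexHull(q),1);bm[n]=m.astype(np.float32)
    # grip pixels beyond
from scipy.optimize import minimize
best=min((minimize(f,[.53,.055,y],method="Nelder-Mead",options=dict(initial_simplex=[[.53,.055,y],[.54,.055,y],[.53,.065,y],[.53,.055,y+.15]],xatol=1e-4)) for y in(-.4,-.2,0,.2,.4)),key=lambda r:r.fun)
print(best.x,best.fun)
for n in C:
    v=C[n]["image"].copy();t=np.r_[best.x[:2],0];R=rz(best.x[2]).T
    for P in(G,B):
        cs,_=cv2.findContours(hull(C[n],P@R+t),0,1);cv2.drawContours(v,cs,-1,(0,255,255),1)
    u=proj(C[n],[.53,.055,.1])[0].astype(int);C[n]["v"]=cv2.resize(v[u[1]-48:u[1]+48,u[0]-48:u[0]+48],(390,390),interpolation=0)
cv2.imwrite("pics/fit.png",np.hstack([C[n]["v"] for n in C]))
E
```

```text
jar [0.5498 0.1173] [-0.6 -2.3 -1.6 -0.3 -1.1 -0.1 -0.8  0.7]
trivet [0.4504 0.3181] [-0.7 -0.3 -0.3 -0.5 -2.9 -0.1  0.2  0.2]
oil [0.729  0.2244] [-0.4 -1.3 -1.3  0.1 -0.7 -0.4 -0.6  0.9]
mill [ 0.7442 -0.0425] [-0.8 -4.  -0.5 -0.9 -3.1 -2.8 -1.5  0.6]
bowl [ 0.4652 -0.2897] [-0.3 -1.1 -0.5 -0.3 -1.1 -0.5 -0.4  1. ]
[202. 194. 214. 211.] [262. 151. 275. 169.] [166. 194. 214. 242.] [256. 140. 309. 193.]
scene 167 973
side 197 1134
[ 0.53361187  0.05615691 -0.44257512] 142.822265625
```

View pics/fit.png

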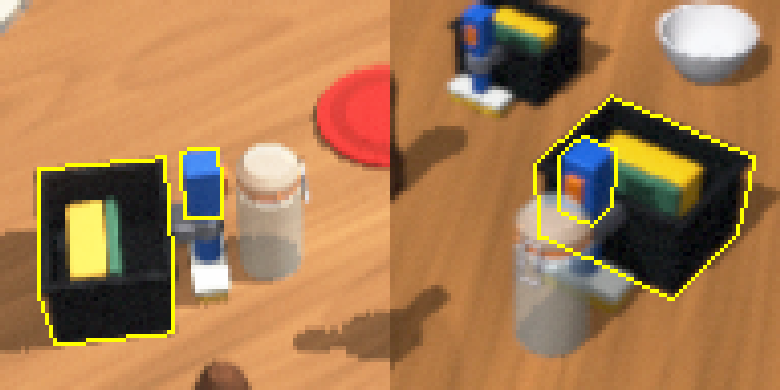

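The fit overlays well: brush axis (.534,.056), caddy yaw about -0.44 rad, jar (.550,.117), trivet (.450,.318). I'll now work out the hover move over the jar.

```bash
cat >> h.py <<'E'
from scipy.spatial.transform import Rotation as Ro
def to(xyz,yang):
    "shift mm in tool axes and turn so that TCP is at xyz and tool y at world angle yang"
    o=env.get_obs();q=o["tcp_rot"];R=Ro.from_quat([q[1],q[2],q[3],q[0]]).as_matrix()
    ya=np.arctan2(R[1,1],R[0,1]);t=-(yang-ya);t=(t+np.pi)%(2*np.pi)-np.pi
    print("t",round(float(o["t"]),2),"pos",np.round(o["position"],4),"yang",round(ya,3),"tilt",np.round(R[:2,2],4),"shift",np.round(R.T@(np.array(xyz)-o["position"])*1000,1),"turn",round(t,3))
E
python3 -c "
from h import *
to([.552,.119,.405],-.4426)"
```

```text
t 1.7 pos [ 0.2302 -0.4718  0.4047] yang -1.117 tilt [ 0.     -0.0001] shift [ 5.483e+02 -3.899e+02 -3.000e-01] turn -0.674
```

```bash
python3 -m handwheel '[39,-28,0,-0.05, 78,-56,0,-0.1, 117,-84,0,-0.2, 156,-112,0,-0.3, 195,-140,0,-0.4, 234,-168,0,-0.5, 273,-196,0,-0.6, 312,-224,0,-0.674]' 85; python3 -c "
from h import *
to([.552,.119,.405],-.4426)"
```

```text
t: 2.5
position: [0.4128, -0.1318, 0.405]
tcp_rot: [0.0, 0.844, 0.536, 0.0]
force: [0.8, 0.1, 0.1]
finger_gap: 0.993
finger_force: 0.0
t 2.5 pos [ 0.4128 -0.1318  0.405 ] yang -0.439 tilt [ 0.0009 -0.0005] shift [286.2  19.3   0. ] turn 0.003
```

```bash
python3 -m handwheel '[45,3,0,0, 90,6,0,0, 135,9,0,0, 180,12,0,0, 225,15,0,0, 265,18,0,0, 286,19,0,0, 286,19,0,0]'
python3 - <<'E'
from h import *
to([.552,.119,.405],-.4426)
c=env.camera("wrist");cv2.imwrite("pics/w1.png",c["image"]);print(c["K"],np.round(c["T"],3))
def rayw(c,uv):
    K=c["K"];x=(uv[0]-K[0][2])/K[0][0];y=(uv[1]-K[1][2])/K[1][1];r=np.hypot(x,y)
    T=np.array(c["T"]);v=np.array([x/r*np.sin(r),-y/r*np.sin(r),-np.cos(r)]);d=T[:3,:3]@v;return T[:3,3],d
for l,z in[("jar",0),("grip",.122),("button_face",.122),("caddy",0),("trivet",0)]:
    for r in env.spot_point("wrist",l)[:2]:
        o,d=rayw(c,r["xy"]);print(l,round(r["conf"],2),np.round(r["xy"]),np.round(o+d*(z-o[2])/d[2],3))
E
```

```text
t: 3.3
position: [0.5528, 0.1187, 0.4039]
tcp_rot: [-0.0, 0.844, 0.536, -0.0]
force: [0.6, -0.3, -0.8]
finger_gap: 0.996
finger_force: 0.0
t 3.3 pos [0.5528 0.1187 0.4039] yang -0.44 tilt [-0.001   0.0002] shift [-0.1 -0.8 -1.1] turn 0.003
[[297.31863964   0.         256.19850835]
 [  0.         297.31863964 189.43131829]
 [  0.           0.           1.        ]] [[ 0.905  0.403  0.139  0.589]
 [-0.426  0.855  0.294  0.195]
 [-0.001 -0.325  0.946  0.373]
 [ 0.     0.     0.     1.   ]]
jar 0.92 [256. 159.] [0.551 0.117 0.   ]
grip 0.63 [267. 248.] [0.535 0.058 0.122]
grip 0.32 [419. 204.] [0.694 0.032 0.122]
button_face 0.79 [268. 229.] [0.545 0.077 0.122]
caddy 0.69 [395. 290.] [ 0.672 -0.188 -0.   ]
trivet 0.71 [121.  60.] [0.45  0.316 0.   ]
trivet 0.7 [269. 251.] [ 0.51  -0.014  0.   ]
```

View pics/w1.png

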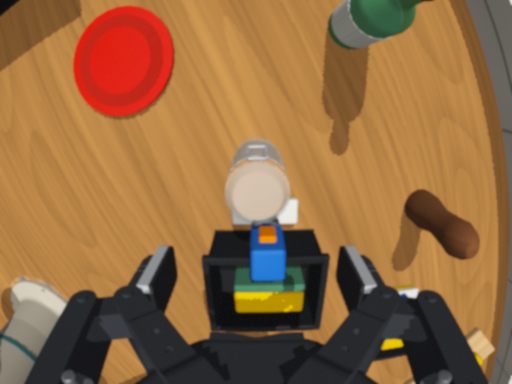

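The wrist view agrees: jar at (256,190), button/grip at (268,230-260), caddy square with the image. Descending to the jar.

```bash
python3 -m handwheel '[-1,-1,35,0, -1,-1,75,0, -1,-1,110,0, -1,-1,135,0, -1,-1,150,0, -1,-1,158,0, -1,-1,162,0, -1,-1,162,0]'; python3 -m handwheel '[0,0,0,0, 0,0,0,0, 0,0,0,0, 0,0,0,0, 0,0,0,0, 0,0,0,0, 0,0,0,0, 0,0,0,0]' 40 60; python3 -c "
from h import *
to([.450,.317,.29],-.4426)"
```

```text
t: 4.4
position: [0.5511, 0.1159, 0.2435]
tcp_rot: [0.0, 0.845, 0.534, 0.001]
force: [-0.2, -0.1, 0.6]
finger_gap: 0.994
finger_force: 0.0
t: 5.2
position: [0.5513, 0.116, 0.2444]
tcp_rot: [0.001, 0.845, 0.534, 0.001]
force: [0.8, 0.4, 5.6]
finger_gap: 0.711
finger_force: 65.5
t 5.2 pos [0.5513 0.116  0.2444] yang -0.443 tilt [0.0031 0.0003] shift [ 138.2 -177.6  -45.9] turn -0.0
```

```bash
python3 -m handwheel '[0,0,-10,0, 0,0,-25,0, 0,0,-40,0, 15,-18,-45,0, 38,-49,-45,0, 62,-79,-45,0, 86,-110,-45,0, 110,-142,-45,0]'; python3 -m handwheel '[17,-22,0,0, 26,-34,0,0, 28,-36,0,0, 28,-36,10,0, 28,-36,20,0, 28,-36,28,0, 28,-36,32,0, 28,-36,32,0]';  python3 -c "
from h import *
to([.450,.316,.2525],-.4426)"
```

```text
t: 6.0
position: [0.4689, 0.2775, 0.289]
tcp_rot: [0.0, 0.845, 0.534, 0.001]
force: [0.4, 0.5, -2.6]
finger_gap: 0.706
finger_force: 66.0
t: 6.8
position: [0.4493, 0.3164, 0.2545]
tcp_rot: [0.0, 0.845, 0.534, -0.001]
force: [0.0, 0.0, -3.3]
finger_gap: 0.708
finger_force: 66.0
t 6.8 pos [0.4493 0.3164 0.2545] yang -0.444 tilt [-0.0017 -0.0012] shift [-0.   0.8  2. ] turn -0.001
```

```bash
python3 -m handwheel '[0,0,0.5,0, 0,0,1,0, 0,0,1.5,0, 0,0,2,0, 0,0,2.5,0, 0,0,3,0, 0,0,3,0, 0,0,3,0]'; python3 -m handwheel '[0,0,0,0, 0,0,0,0, 0,0,0,0, 0,0,0,0, 0,0,0,0, 0,0,0,0, 0,0,0,0, 0,0,0,0]' 85; python3 -m handwheel '[0,0,-15,0, 0,0,-35,0, 0,0,-70,0, 0,0,-110,0, 0,0,-140,0, 0,0,-160,0, 0,0,-160,0, 0,0,-160,0]'
python3 - <<'E'
from h import *
to([.5345,.057,.41],1.128)
C={n:env.camera(n) for n in("scene","side")}
for n in C:
  for r in env.spot_point(n,"jar")[:2]: print(n,r["conf"],np.round(onz(C[n],r["xy"],.008),3))
w=env.camera("wrist");cv2.imwrite("pics/p.png",np.hstack([cv2.resize(C["side"]["image"][120:320,180:360],(400,444)),cv2.resize(w["image"],(400,300)).repeat(1,0) if 0 else cv2.resize(w["image"],(400,444))]))
E
```

```text
t: 7.6
position: [0.4491, 0.317, 0.2527]
tcp_rot: [0.0, 0.845, 0.535, -0.0]
force: [0.4, -0.1, -3.8]
finger_gap: 0.711
finger_force: 66.0
t: 8.4
position: [0.4492, 0.317, 0.2527]
tcp_rot: [0.0, 0.845, 0.535, 0.0]
force: [1.1, 0.1, -0.3]
finger_gap: 0.993
finger_force: 0.0
t: 9.2
position: [0.449, 0.3169, 0.4129]
tcp_rot: [0.0, 0.845, 0.534, 0.0]
force: [-0.5, 0.1, -0.6]
finger_gap: 0.995
finger_force: 0.0
t 9.2 pos [0.449  0.3169 0.4129] yang -0.443 tilt [0.0005 0.0002] shift [-198.2  188.7    2.9] turn -1.571
scene 0.97 [0.44  0.319 0.008]
side 0.85 [0.439 0.306 0.008]
```

View pics/p.png

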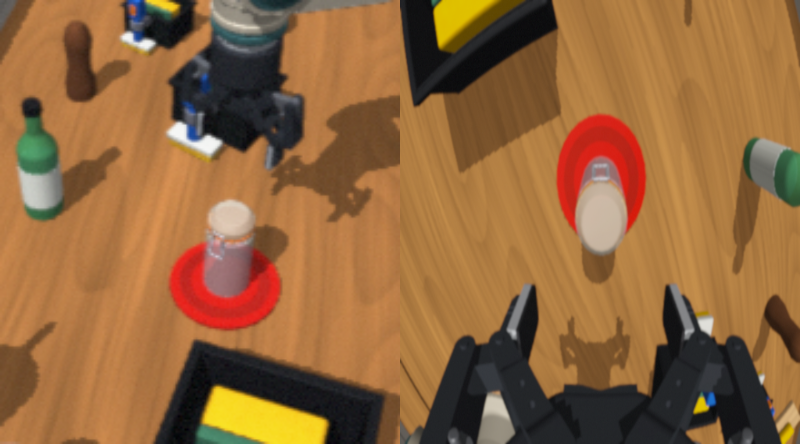

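The jar stands upright near the trivet's centre (side crop 228,280). Next: hover over the grip, turned a quarter turn, with a smaller opening.

```bash
python3 -m handwheel '[-20,19,0,-0.14, -45,43,0,-0.28, -75,71,0,-0.42, -105,100,0,-0.56, -135,129,0,-0.7, -160,152,0,-0.84, -175,167,0,-0.98, -185,176,0,-1.12]' 60; python3 -c "
from h import *
to([.5345,.057,.40],1.128)"
```

```text
t: 10.25
position: [0.5293, 0.0726, 0.4119]
tcp_rot: [-0.0, 0.43, 0.903, -0.0]
force: [0.2, 0.5, 0.2]
finger_gap: 0.701
finger_force: 0.0
t 10.25 pos [0.5293 0.0726 0.4119] yang 0.681 tilt [-0.0013 -0.0004] shift [-15.4  -5.8  11.9] turn -0.447
```

```bash
python3 -m handwheel '[-4,-2,0,-0.12, -8,-3,0,-0.24, -12,-5,0,-0.36, -15,-6,0,-0.447, -15,-6,0,-0.447, -15,-6,0,-0.447, -15,-6,0,-0.447, -15,-6,0,-0.447]'
python3 - <<'E'
from h import *
to([.5345,.057,.273],1.128)
c=env.camera("wrist");cv2.imwrite("pics/w2.png",c["image"])
T=np.array(c["T"]);K=c["K"]
def pw(P):
    q=(np.array(P)-T[:3,3])@T[:3,:3];th=np.arctan2(np.hypot(q[0],q[1]),-q[2]);n=np.hypot(q[0],q[1]);return [K[0][2]+K[0][0]*th*q[0]/n,K[1][2]-K[1][1]*th*q[1]/n]
v=c["image"].copy();R=rz(-.4426)
for p in box(.016,-.017,.017,.15,.15): 
    u=pw(R@p+[.5345,.057,0]);cv2.circle(v,tuple(int(round(i)) for i in u),2,(0,255,255),-1)
for p in [[0,.023,.122]]+[[x,y,.085] for x in(-.075,.075) for y in(-.032,-.152)]:
    u=pw(R@np.array(p)+[.5345,.057,0]);cv2.circle(v,tuple(int(round(i)) for i in u),2,(0,255,0),-1)
cv2.imwrite("pics/w3.png",cv2.resize(v,(800,600)))
E
```

```text
t: 11.05
position: [0.5335, 0.0591, 0.4126]
tcp_rot: [-0.0, 0.222, 0.975, -0.0]
force: [-0.1, -0.7, 0.1]
finger_gap: 0.703
finger_force: 0.0
t 11.05 pos [0.5335 0.0591 0.4126] yang 1.123 tilt [-0.0002 -0.0001] shift [ -1.8  -1.5 139.6] turn -0.005
```

View pics/w3.png

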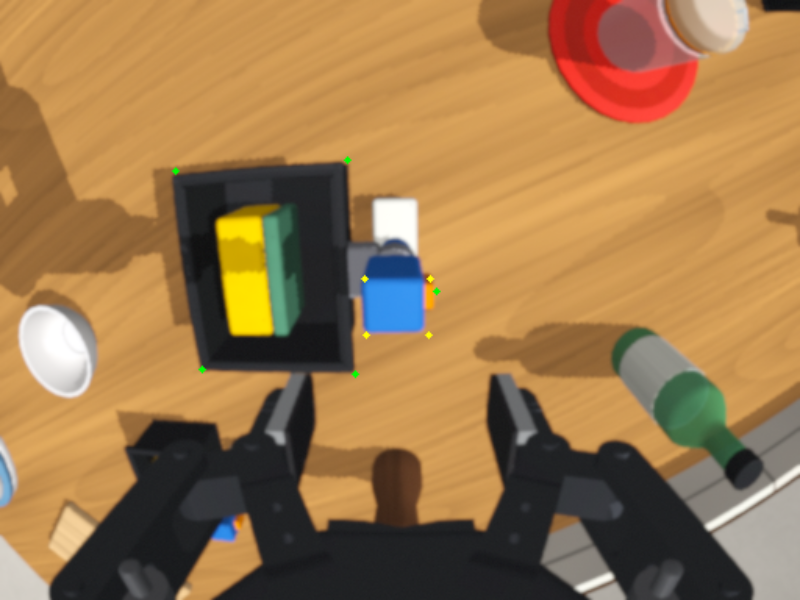

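Overlay: the predicted grip-top corners (yellow) lie about 4 px to the right of the blue block at (362–424, 277–331), so the grip is about 2 mm further toward −y. Grip target becomes (.5327,.0555).

```bash
python3 -c "
from h import *
to([.5327,.0555,.273],1.128)"
```

```text
t 11.1 pos [0.5336 0.0591 0.4126] yang 1.123 tilt [-0.     -0.0001] shift [ -0.8  -3.6 139.6] turn -0.005
```

```bash
python3 -m handwheel '[-1,-3.6,20,-0.005, -1,-3.6,50,-0.005, -1,-3.6,80,-0.005, -1,-3.6,105,-0.005, -1,-3.6,122,-0.005, -1,-3.6,133,-0.005, -1,-3.6,139,-0.005, -1,-3.6,139,-0.005]' && python3 -m handwheel '[0,0,0,0, 0,0,0,0, 0,0,0,0, 0,0,0,0, 0,0,0,0, 0,0,0,0, 0,0,0,0, 0,0,0,0]' 20 70
python3 - <<'E'
from h import *
to([.5327,.0555,.273],1.128)
s=env.camera("scene")["image"];d=env.camera("side")["image"]
cv2.imwrite("pics/g.png",np.hstack([cv2.resize(x,(400,400),interpolation=2) for x in(s[150:250,160:260],d[100:200,215:315])]))
E
```

```text
t: 11.9
position: [0.5329, 0.0553, 0.2734]
tcp_rot: [-0.0, 0.219, 0.976, -0.0]
force: [-0.0, 0.5, -1.0]
finger_gap: 0.703
finger_force: 0.0
t: 12.7
position: [0.533, 0.0548, 0.2755]
tcp_rot: [0.001, 0.219, 0.976, -0.001]
force: [-4.9, -4.4, 6.7]
finger_gap: 0.392
finger_force: 69.8
t 12.7 pos [0.533  0.0548 0.2755] yang 1.129 tilt [ 0.0014 -0.0016] shift [0.6 0.5 2.5] turn 0.001
```

View pics/g.png

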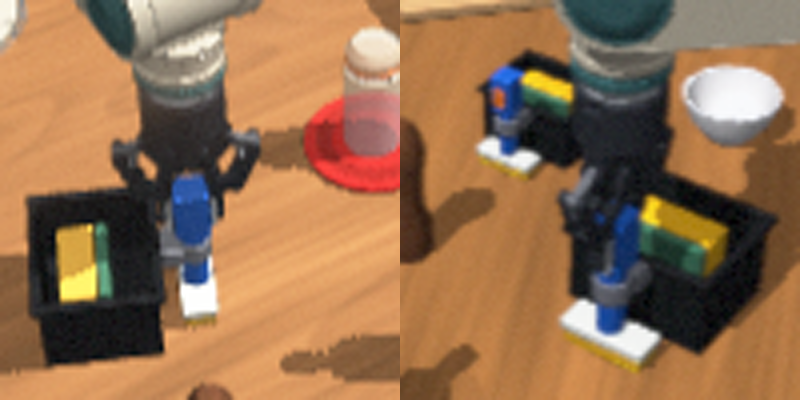

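The opening is 33.5 mm, which matches the 34 mm grip with the button flush. Pulling up.

```bash
python3 -m handwheel '[0,0,-5,0, 0,0,-15,0, 0,0,-27,0, 0,0,-39,0, 0,0,-51,0, 0,0,-63,0, 0,0,-75,0, 0,0,-75,0]'; python3 -m handwheel '[0,0,-10,0, 0,0,-20,0, 0,0,-30,0, 0,0,-40,0, 0,0,-46,0, 0,0,-50,0, 0,0,-52,0, 0,0,-52,0]'
```

```text
t: 13.6
position: [0.533, 0.0547, 0.3502]
tcp_rot: [0.001, 0.219, 0.976, -0.001]
force: [0.5, -5.0, -3.7]
finger_gap: 0.389
finger_force: 70.1
t: 14.4
position: [0.5331, 0.0547, 0.4006]
tcp_rot: [0.0, 0.219, 0.976, -0.001]
force: [2.7, -5.7, -5.7]
finger_gap: 0.389
finger_force: 70.3
```

Up 125 mm with a 5.7 N load. Now the last bit to the stop.

```bash
python3 -m handwheel '[0,0,-1,0, 0,0,-2,0, 0,0,-3,0, 0,0,-4,0, 0,0,-5,0, 0,0,-5,0, 0,0,-5,0, 0,0,-5,0]'
python3 - <<'E'
from h import *
to([.533,.0547,.4055],1.128)
C={n:env.camera(n) for n in("scene","side")}
for n in C:
  for r in env.spot_point(n,"jar")[:1]: print(n,r["conf"],np.round(onz(C[n],r["xy"],.008),3))
s=C["scene"]["image"];d=C["side"]["image"]
cv2.imwrite("pics/e.png",np.hstack([cv2.resize(x,(400,400),interpolation=2) for x in(s[110:260,150:300],d[100:260,190:350])]))
E
```

```text
t: 15.2
position: [0.5331, 0.0547, 0.4052]
tcp_rot: [0.0, 0.219, 0.976, -0.001]
force: [3.9, -4.7, -6.0]
finger_gap: 0.387
finger_force: 70.2
t 15.2 pos [0.5331 0.0547 0.4052] yang 1.128 tilt [ 0.0002 -0.0014] shift [ 0.1 -0.1 -0.3] turn 0.0
scene 0.87 [0.456 0.317 0.008]
side 0.55 [0.451 0.314 0.008]
```

View pics/e.png

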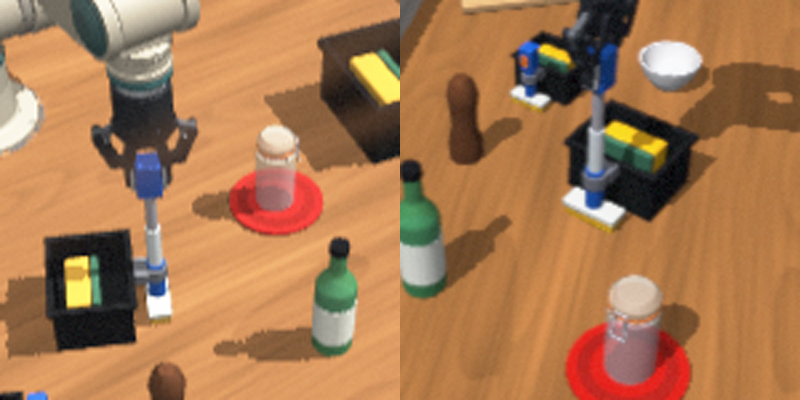

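The telescope is drawn out, the jar stands on the trivet, and the bystanders are in place. A small nudge will confirm the end stop, then I hand in.

```bash
python3 -m handwheel '[0,0,-0.5,0, 0,0,-1,0, 0,0,-1.5,0, 0,0,-2,0, 0,0,-2,0, 0,0,-2,0, 0,0,-2,0, 0,0,-2,0]'; python3 -c "
from station import env
print(env.job_done())"
```

```text
t: 16.2
position: [0.5334, 0.0547, 0.4057]
tcp_rot: [-0.0, 0.219, 0.976, -0.001]
force: [5.8, -4.7, -13.3]
finger_gap: 0.389
finger_force: 70.6
the job is handed in; nothing more can be done
None
```

The job is handed in at about 16 s: the jar stands released on the trivet, the grip is held at its second stop (about 130 mm out, with the pull rising from 6 to 13 N against the stop), and the bowl, mill and bottle were left alone; the hand-in returned no verdict.

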